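# Tip an empty bottle crate back onto its base and push it against the stop rail

## Task

The empty wooden bottle crate has been left lying on its long side. Tip it over with a push high on its upper edge so that it stands on its base with the open side up, and then gently push it along the bench, without ramming, until its leading long side lies squarely flush against the wooden stop rail. Only push it with the fingers, never lift or carry it, and leave the two bottles and the mug alone.

Things in the scene. Friction and masses are not known exactly. Their poses are not given: they have to be found in the camera images.
- crate: Empty open wooden crate, 0.4-0.85 kg, 200 (own x) x 170 (own z) x 110 mm (own y, base to mouth), boards 9 mm. Starts lying on a long side, z up, mouth (+y) facing away from the rail. Origin: centre of the outer face of that side; mouth at y +55 mm, outside of base at y -55 mm. Stood on its base: y up, z roughly towards the rail, origin 55 mm above the bench on the side away from the rail.
- crate_rim (a point): Middle of the mouth edge uppermost at the start (crate 0, +55, 170 mm). A level 2-3 N push here towards the base (crate -y) tips it; past about 30 degrees it falls by itself and may slide or turn a little. Fingertips may reach 20 mm or so below it into the open mouth. Standing, the crate slides when pushed low with up to about 10 N.
- crate_heel (a point): Middle of the lower edge at the crate's base (crate 0, -55, 0 mm), about which it tips; it stays on the bench throughout.
- crate_front (a point): Centre of the outer face of the long side opposite the one it lies on (crate 0, 0, 170 mm): uppermost at the start; after tipping it is the leading side, which must end against the rail. Axes as the crate's.
- rail: Stop rail: dark wooden batten 400 mm long (its x axis), 30 mm thick (its y axis), 45 mm high, fixed to the bench to the right of the crate (towards world -y), small steel brackets behind. Origin: centre of its underside. Its y axis points out of the face turned to the crate.
- rail_face (a point): Middle of the rail's face turned to the crate (15 mm from the rail's origin along y, 22.5 mm above the bench); axes parallel to the rail's.
- bottle_left: Bystander: standing brown bottle, paper label, 62 mm diameter, 200 mm high, left of the crate. Origin: centre of its underside, z up.
- bottle_right: Bystander: standing dark bottle without label, 58 mm diameter, 175 mm high, beyond the stop rail to the right. Origin: centre of its underside, z up.
- mug: Bystander: white ceramic mug, 84 mm rim diameter, 95 mm high, left of the crate and farther from the robot, handle to the left. Origin: centre of its underside, z up.

How it is judged:
By the outcome, as a careful person would: the job done as asked, in the order asked, and still so for the second after the job is handed in, with the robot touching nothing.
It also fails if it takes over 61 s, if anything falls off the work surface, if the arm or the gripper's body presses on something with over 40 N, if the wrist force passes 120 N, or if a joint passes its speed limit or range.

## Robot

A 6-joint arm with a two-finger parallel gripper is mounted at the origin on the work surface. World frame = base frame: x ahead of the robot, y to its left, z up, the work surface at z = 0. Lengths are in m, angles in rad, forces in N, time in s.
With the tool pointing down it reaches from about 0.275 to 0.775 m from the base axis. Payload 14.6 kg.
Tool frame: the origin (TCP) lies at the very end of the fingers, on their centre line; the grasp point (between the pads) lies 19 mm behind it; z points along the fingers, y is the line along which they close (so a half turn about z gives the same grasp; the last joint's range is limited). The gripper opens to 85 mm and grips with 20 to 120 N. Pads are 22 mm wide; open, the fingers measure 114 mm over their backs; the gripper's body (76 mm by 85 mm) begins 54 mm behind the grasp point. The pads swing forward as they close: fully open they stand 13 mm farther back than shut.
Start: joints at [-1.456, 0.263, -0.048, 1.259, 0, 1.415], TCP at [0.14, -0.506, 0.231] pointing down, gripper open.
Joint ranges: [-2.65, 2.65], [-0.89, 1.7], [-1.18, 1.37], [-2.13, 2.11], [-1.35, 1.29], [-3.14, 3.14]. Speed limits (rad/s): [1.89, 1.89, 2.57, 2.79, 3.14, 3.14].

## Interface

Orientations are given as a 3x3 rotation matrix whose columns are the frame's x, y, z axes.
In Python, from workcell import r gives the robot as it stands. The module is installed in compiled form; this text tells all that it offers.
- The arm moves only by the shell command python3 -m creep 'ROWS' [OPENING] [FORCE]. ROWS is text: rows parted by semicolons, each of 4 numbers parted by spaces: the shift along the world's x, y, z in cm, then the turn about the world's z in degrees. A call has 1 to 10 rows; each row is the pose to reach, as a shift and turn from the pose commanded when the call began; what a row does not reach only later rows make up. A row lasts 1/10 s, in which the tool goes at most 50 mm and 8.59 degrees, less where a joint would pass 70% of its speed; a pose out of reach is approached as far as the arm can. A call with a gripper value outside its range is refused whole. OPENING is the finger opening in cm, from 0 to 8.54, set as the call begins (- or left out, the last holds). The fingers move at their own pace and stop on an object; FORCE is the grip in N (left out, the last holds). Time passes only in rows, so rows that repeat a pose let the fingers close. It gives the time, the measured TCP pose, the force, the opening and the grip force at its end, in the units of the state.
- r.read_state(): the state, without advancing time (a new reading comes with each control period).
- r.camera(name): name is "scene" or "side" or "wrist"; returns a dict with "pixels" (420x560x3 uint8, blue, green, red), "fov_y" (degrees; the focal length in pixels is half the picture's height over the tangent of half this angle, whatever the lens; pixels are square), "cx", "cy" (the principal point, pixels), "world_from_camera" (4x4, takes a point from camera to world coordinates); the wrist camera has in their place "hand_eye" (4x4, takes a point from camera to tool coordinates, whose origin is the TCP and whose axes are the flange's). Camera axes: x right, y up, looking along -z (the intrinsics and any distortion apply to the point x, -y, -z); pixel columns grow to the right and rows downward; lengths in m; the calibration is good to about 2 mm. A picture is of the moment at which its call begins: read the wrist's pose just before it. There is no depth.
- r.finish_job(): hands the job in; it is judged then, once.
The state is a dict: "time_s": time; "joints": joint angles; "dq": joint speeds; "joint_efforts": joint torques, N m; "position": TCP position; "tool_rot": TCP orientation; "force": force on the tool from outside, world axes, zero at the start; "moment": the same for the moment, N m; "finger_gap": finger opening in m; "grip_force": force on a finger pad.
Only numpy, scipy, OpenCV 4.12 (cv2) and the standard library are available. Lean on these libraries where they do the work, as an engineer would, in place of code of your own. Each camera call takes 0.05 s, during which the arm holds its last target. There are 200 camera calls.

## Working session

There is one attempt and no reset: what is moved stays moved. The work goes in short steps, Python scripts to look and compute and a shell command to move; the robot and the scene stay as the last step left them, time stands still between calls to the robot, and variables do not carry over. Pictures are saved under pics/ and viewed, at most 10 in all, crops included, and the job is handed in when it is done.

```bash
mkdir -p pics
cat > h.py <<'E'
import numpy as np, cv2
from workcell import r
def cam(n,f=None):
    c=r.camera(n)
    if f: cv2.imwrite('pics/'+f,c['pixels'])
    c['f']=c['pixels'].shape[0]/2/np.tan(np.radians(c['fov_y'])/2)
    return c
def ray(c,u,v):
    d=np.array([(u-c['cx'])/c['f'],-(v-c['cy'])/c['f'],-1]); T=np.array(c['world_from_camera'])
    return T[:3,3],T[:3,:3]@d
def at_z(c,u,v,z):
    o,d=ray(c,u,v); return o+d*(z-o[2])/d[2]
def proj(c,p):
    T=np.linalg.inv(np.array(c['world_from_camera'])); q=T[:3,:3]@np.array(p)+T[:3,3]
    return np.array([c['cx']-c['f']*q[0]/q[2], c['cy']+c['f']*q[1]/q[2]])
E
python3 - <<'E'
from h import *
for n in('scene','side'):
    c=cam(n,n+'0.png'); print({k:v for k,v in c.items() if k!='pixels'})
print(r.read_state())
E
```

```text
{'fov_y': 42.11658814528238, 'cx': 276.17843643854883, 'cy': 212.92946489386688, 'world_from_camera': array([[-0.87252418, -0.28043241,  0.40007401,  1.20079179],
       [ 0.48826164, -0.5296314 ,  0.69360735,  1.10018158],
       [ 0.01738178,  0.80052998,  0.59904059,  1.08015705],
       [ 0.        ,  0.        ,  0.        ,  1.        ]]), 'f': np.float64(545.4094478774641)}
{'fov_y': 45.24779191554265, 'cx': 273.74177733664163, 'cy': 202.96512004508364, 'world_from_camera': array([[ 0.83664226, -0.36787679,  0.40582803,  1.16105172],
       [ 0.54735935,  0.58946692, -0.59407617, -0.85273381],
       [-0.02067537,  0.719163  ,  0.69453374,  1.16071418],
       [ 0.        ,  0.        ,  0.        ,  1.        ]]), 'f': np.float64(503.90014176609145)}
{'time_s': 0.1, 'joints': array([-1.45629656e+00,  2.63451777e-01, -4.88398754e-02,  1.25940406e+00,
       -1.21839509e-05,  1.41548704e+00]), 'dq': array([-7.14525480e-04, -1.24728500e-03,  2.03041648e-03,  1.72837671e-03,
       -2.17421443e-03,  2.01326863e-05]), 'joint_efforts': array([ 5.82745270e-03, -6.38574815e+01,  3.85062325e+01,  9.96554591e-03,
       -3.41732402e-05,  3.20620991e-06]), 'position': array([ 0.13989704, -0.5057734 ,  0.2308976 ]), 'tool_rot': array([[ 9.63821817e-01,  2.66547356e-01, -1.14859188e-04],
       [ 2.66547350e-01, -9.63821412e-01,  8.92108318e-04],
       [ 1.27085368e-04, -8.90448872e-04, -9.99999595e-01]]), 'force': array([-0.8804786 , -0.04005914,  1.1548631 ]), 'moment': array([ 0.00927405,  0.05260398, -0.04443568]), 'grip_force': 0.0, 'finger_gap': 0.08536510771670851}
```

View pics/scene0.png

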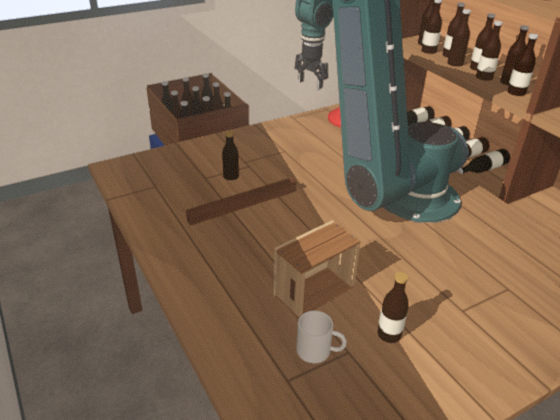

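View pics/side0.png

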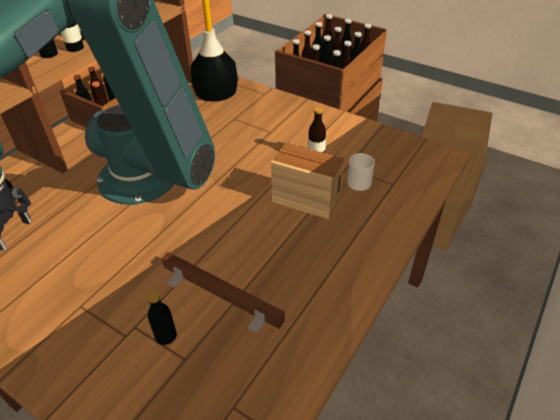

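The scene view shows the crate at about (316,265), the rail from (188,215) to (297,187), and the mug and bottle at (315,338) and (393,310). In the side view the crate is at (305,183) and the rail runs from (165,260) to (283,322). I'll enlarge these for corner positions.

Run:
```python
import cv2,numpy as np
def crop(f,u,v,s):
    im=cv2.imread(f'pics/{f}0.png')[v:v+300//s+1,u:u+400//s+1]
    im=cv2.resize(im,None,fx=s,fy=s,interpolation=cv2.INTER_CUBIC)[:300,:400].copy()
    im=cv2.convertScaleAbs(im,alpha=1.5,beta=10)
    for k in range(0,400,40):
        cv2.putText(im,str(u+k//s if s==4 else round(u+k/s,1)),(k,9),0,.3,(255,255,0),1); cv2.line(im,(k,10),(k,14),(0,255,255),1)
        if k<300: cv2.putText(im,str(round(v+k/s,1)),(0,k+4),0,.3,(255,255,0),1)
    return im
m=np.vstack([np.hstack([crop('scene',268,220,4),crop('scene',180,165,3)]),np.hstack([crop('side',262,140,4),crop('side',158,245,3)])])
cv2.imwrite('pics/m.png',m)
```

```text
(no output)
```

View pics/m.png

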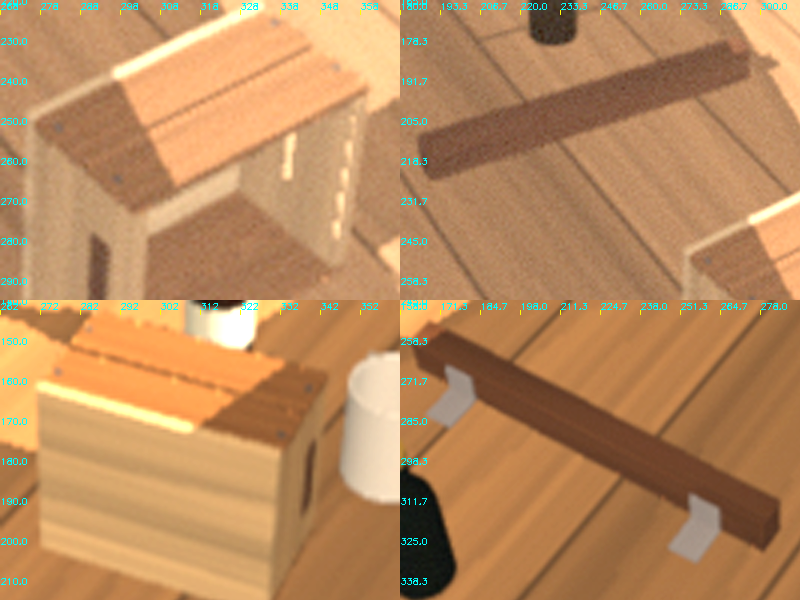

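The crops give the crate top corners, e.g. mouth corners at scene (301.8,273) and (359.8,242), and base-edge corners at side (271.5,160.8) and (332.8,177). The rail's front bottom edge runs from scene (190.7,225) to (296,190.3), and its far top corner is at side (284.7,311.7). I'll fit poses using the known sizes.

```bash
cat > fit.py <<'E'
from h import *
from scipy.optimize import least_squares
def fit(model,obs,x0):
    f=lambda x:np.concatenate([proj(c,model(x,p))-uv for c,p,uv in obs])
    s=least_squares(f,x0,loss='soft_l1',f_scale=1.5); return s.x,f(s.x).reshape(-1,2)
def planar(x,p):
    a=x[2]; return [x[0]+np.cos(a)*p[0]-np.sin(a)*p[1], x[1]+np.sin(a)*p[0]+np.cos(a)*p[1], p[2]]
E
python3 - <<'E'
from fit import *
np.set_printoptions(precision=4,suppress=True)
S=cam('scene');D=cam('side')
# crate local: p=(e,f,z): e along +world x-ish (far), f toward +y (mouth)
o=[(S,(.1,.055,.17),(301.8,273)),(S,(-.1,.055,.17),(359.8,242)),(S,(.1,-.055,.17),(276.3,248)),
(D,(-.1,-.055,.17),(271.5,160.8)),(D,(.1,-.055,.17),(332.8,177)),(D,(-.1,-.055,0),(272,202)),(D,(.1,-.055,0),(330,215)),(D,(.1,.055,.17),(344,158.8))]
x,e=fit(planar,o,[.45,.1,0]);print('crate',x,np.degrees(x[2]));print(e)
for p in [(0,.055,.17),(0,-.055,0)]: print(planar(x,p))
# rail: local x far, y toward crate
o=[(S,(.2,.015,0),(190.7,225)),(S,(-.2,.015,0),(296,190.3)),(S,(.2,-.015,.045),(186,208.3)),(S,(.2,.015,.045),(189,215.5)),
(D,(-.2,.015,.045),(170.3,252.3)),(D,(.2,.015,.045),(284.7,311.7)),(D,(.2,-.015,0),(279.7,328.3)),(D,(.2,.015,0),(284.5,321))]
y,e=fit(planar,o,[.45,-.3,0]);print('rail',y,np.degrees(y[2]));print(e)
print('face',planar(y,(0,.015,.0225)))
for n,c,u,v in(('bl',S,392,338),('mug',S,314,357),('br',S,231,178)): print(n,at_z(c,u,v,0))
# crate in rail frame
R=np.array([[np.cos(y[2]),np.sin(y[2])],[-np.sin(y[2]),np.cos(y[2])]])
for p in [(0,.055,.17),(0,-.055,0)]: print(R@(np.array(planar(x,p)[:2])-y[:2])-[0,.015])
E
```

```text
crate [0.5642 0.2174 0.1526] 8.74501195687335
[[ 0.5081 -0.5947]
 [ 0.8843 -1.0929]
 [-1.7103  0.8203]
 [ 0.0337  0.1536]
 [-0.1799  0.6284]
 [ 0.7435 -1.4124]
 [-0.5831  2.5683]
 [ 0.5474 -2.5546]]
[np.float64(0.5558705362507397), np.float64(0.2718026104086234), 0.17]
[np.float64(0.5725946437672045), np.float64(0.16308138788156698), 0]
rail [ 0.5559 -0.2412  0.0213] 1.2202348266828345
[[-0.8523  0.3252]
 [-0.0988  0.6023]
 [-1.0019  0.8169]
 [-0.2604 -1.4346]
 [-2.7852 -1.6517]
 [ 0.1771 -0.8651]
 [-0.6094  0.5498]
 [ 0.4669 -0.5508]]
face [np.float64(0.5555373675996377), np.float64(-0.22617693062735122), 0.0225]
bl [0.4782 0.4505 0.    ]
mug [0.6849 0.4063 0.    ]
br [ 0.5208 -0.4102  0.    ]
[0.0109 0.4979]
[0.0253 0.3888]
```

Fits look consistent: crate centre mouth edge at (0.556, 0.272), yaw 8.7°; rail face y ≈ -0.226, yaw 1.2°. I'll move high to a point behind the mouth, with the fingers spread along the crate's long axis.

```bash
python3 -m creep '5 6 10 10;41 82 10 83;41 82 10 83;41 82 10 83;41 82 10 83;41 82 10 83;41 82 10 83;41 82 10 83;41 82 10 83;41 82 10 83' 8.54
```

```text
time_s: 1.2
position: [0.3547, -0.084, 0.3012]
tool_rot: [[-0.145, 0.989, 0.001], [0.989, 0.145, -0.0], [-0.0, 0.001, -1.0]]
force: [1.0, -1.3, -0.5]
finger_gap: 0.0854
grip_force: 0.0
```

```bash
python3 -m creep '18 36 2 0;18 36 2 0;18 36 2 0;18 36 2 0;18 36 2 0;18 36 2 0;18 36 2 0;18 36 2 0;18 36 2 0;18 36 2 0'
```

```text
time_s: 2.2
position: [0.5346, 0.275, 0.3198]
tool_rot: [[-0.142, 0.99, -0.001], [0.99, 0.142, -0.001], [-0.0, -0.001, -1.0]]
force: [-0.2, -0.2, -0.1]
finger_gap: 0.0853
grip_force: 0.0
```

```bash
python3 -m creep '1.5 4.5 0 0.5;1.5 4.5 0 0.5;1.5 4.5 -3 0.5;1.5 4.5 -7 0.5;1.5 4.5 -10 0.5;1.5 4.5 -12 0.5;1.5 4.5 -12 0.5;1.5 4.5 -12 0.5'
python3 - <<'E'
from h import *
a=cam('scene')['pixels'][170:370,230:430];b=cam('side')['pixels'][90:290,220:420]
cv2.imwrite('pics/a1.png',cv2.resize(np.hstack([a,b]),(800,400),interpolation=cv2.INTER_CUBIC))
E
```

```text
time_s: 3.0
position: [0.5493, 0.3181, 0.2021]
tool_rot: [[-0.148, 0.989, 0.001], [0.989, 0.148, 0.0], [0.0, 0.001, -1.0]]
force: [-0.1, 0.6, 0.2]
finger_gap: 0.0859
grip_force: 0.0
```

View pics/a1.png

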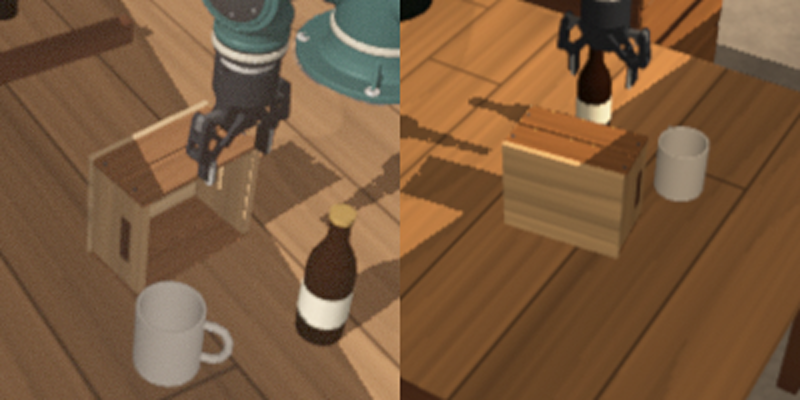

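The open fingers hang just behind the mouth's upper edge (scene tip ≈(332,259)), clear of mug and bottle. Descend and approach.

```bash
python3 -m creep '0 0 -3 0;0 0 -6 0;0 0 -6 0;0.1 -0.7 -6 0;0.2 -1.4 -6 0;0.3 -2 -6 0;0.4 -2.5 -6 0;0.4 -2.5 -6 0'
```

```text
time_s: 3.9
position: [0.5538, 0.2933, 0.1415]
tool_rot: [[-0.148, 0.989, 0.001], [0.989, 0.148, 0.0], [0.0, 0.001, -1.0]]
force: [-0.5, -0.6, -0.3]
finger_gap: 0.0856
grip_force: 0.0
```

```bash
python3 -m creep '0.1 -0.3 0 0;0.1 -0.6 0 0;0.15 -0.9 0 0;0.2 -1.2 0 0;0.25 -1.5 0.1 0;0.25 -1.8 0.2 0;0.3 -2.1 0.4 0;0.35 -2.4 0.6 0'
```

```text
time_s: 4.7
position: [0.5569, 0.2698, 0.1471]
tool_rot: [[-0.149, 0.989, -0.0], [0.989, 0.149, -0.0], [-0.0, -0.0, -1.0]]
force: [-0.3, 1.3, 0.5]
finger_gap: 0.0853
grip_force: 0.6
```

```bash
python3 -m creep '0.1 -0.5 0.4 0;0.15 -1 0.7 0;0.2 -1.5 1 0;0.3 -2 1.2 0;0.35 -2.5 1.4 0;0.45 -3 1.6 0;0.5 -3.5 1.7 0;0.6 -4 1.8 0;0.6 -4 1.8 0'
python3 - <<'E'
from h import *
a=cam('scene')['pixels'][170:370,230:430];b=cam('side')['pixels'][90:290,220:420]
cv2.imwrite('pics/a2.png',cv2.resize(np.hstack([a,b]),(800,400),interpolation=cv2.INTER_CUBIC))
E
```

```text
time_s: 5.6
position: [0.5631, 0.2294, 0.1649]
tool_rot: [[-0.148, 0.989, 0.0], [0.989, 0.148, -0.0], [-0.0, 0.0, -1.0]]
force: [0.5, 0.5, 0.1]
finger_gap: 0.0854
grip_force: 0.3
```

View pics/a2.png

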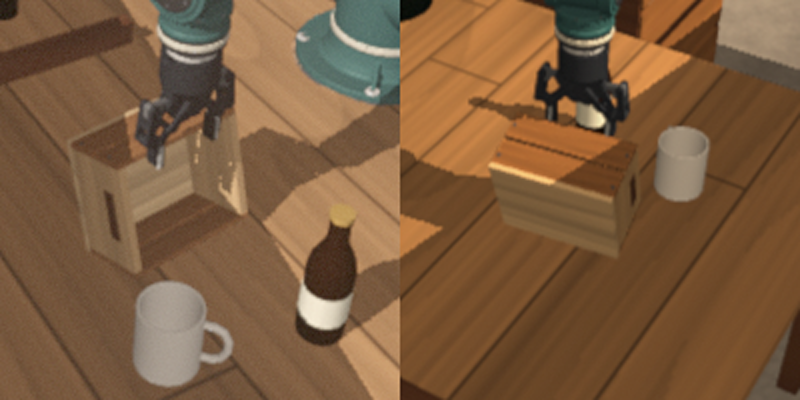

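The crate is tilting squarely by roughly 18°, heel in place (side view bottom edge unchanged). Continue past the balance point.

```bash
python3 -m creep '0.1 -0.5 0.2 0;0.15 -1 0.4 0;0.2 -1.5 0.6 0;0.3 -2 0.7 0;0.35 -2.5 0.8 0;0.45 -3 0.9 0;0.5 -3.5 1 0;0.6 -4 1.1 0;0.7 -4.5 1.2 0;0.75 -5 1.2 0'; python3 -m creep '0.1 -0.5 0 0;0.1 -1 0 0;0.1 -1 0 0;0 0 1 0;-0.2 3 2 0;-0.4 6 3 0;-0.4 6 3 0;-0.4 6 3 0;-0.4 6 3 0'
python3 - <<'E'
from h import *
a=cam('scene','s3.png')['pixels'][170:370,190:430];b=cam('side','d3.png')['pixels'][90:290,190:430]
cv2.imwrite('pics/a3.png',cv2.resize(np.hstack([a,b]),(800,334),interpolation=cv2.INTER_CUBIC))
E
```

```text
time_s: 6.7
position: [0.5706, 0.1796, 0.177]
tool_rot: [[-0.149, 0.989, 0.0], [0.989, 0.149, 0.0], [-0.0, 0.0, -1.0]]
force: [0.5, -0.4, 0.0]
finger_gap: 0.0852
grip_force: 0.0
time_s: 7.6
position: [0.5663, 0.24, 0.2069]
tool_rot: [[-0.149, 0.989, -0.0], [0.989, 0.149, -0.0], [-0.0, -0.0, -1.0]]
force: [0.3, -0.3, -0.3]
finger_gap: 0.0853
grip_force: 0.0
```

View pics/a3.png

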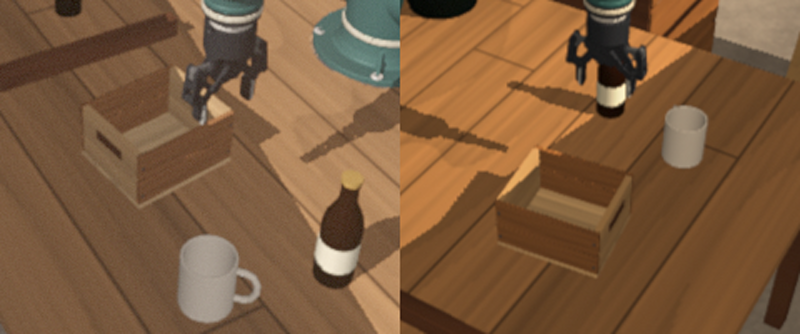

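The crate now stands on its base, open side up, undisturbed bystanders; scene back-bottom corners ≈(272,292),(329,265), side front-top corners ≈(249,210),(310,232). Fit its new pose.

```bash
cat > std.py <<'E'
from fit import *
np.set_printoptions(precision=4,suppress=True)
def run(S,D,so,do,x0=[.56,.08,.15]):
    x,e=fit(planar,[(S,p,u) for p,u in so]+[(D,p,u) for p,u in do],x0)
    print('crate',x[:2],np.degrees(x[2]));print(e.round(1).tolist())
    for n,p in(('back',(0,.085,0)),('front',(0,-.085,0)),('fl',(-.1,-.085,0)),('fr',(.1,-.085,0))): print(n,np.round(planar(x,p),4))
E
python3 - <<'E'
from std import *
S=cam('scene');D=cam('side')
run(S,D,[((.1,.085,0),(272.2,291.8)),((-.1,.085,0),(329.2,264.8)),((.1,.085,.11),(271,263)),((.1,-.085,.11),(239.8,233))],
[((-.1,-.085,.11),(248.8,210)),((.1,-.085,.11),(310,232.2)),((.1,-.085,0),(308.8,253.8)),((-.1,-.085,0),(248.8,232.8)),((-.1,.085,.11),(274.6,178.8)),((.1,.085,.11),(329.2,195))])
E
```

```text
crate [0.5846 0.0759] 6.93426909877313
[[-0.3, 3.0], [-1.9, 1.7], [1.4, 2.1], [-2.5, -1.1], [-1.9, -0.2], [-1.1, -1.3], [-0.9, 2.2], [0.1, 2.1], [-2.2, -3.1], [1.9, -1.2]]
back [0.5743 0.1603 0.    ]
front [ 0.5948 -0.0085  0.    ]
fl [ 0.4956 -0.0206  0.    ]
fr [0.6941 0.0036 0.    ]
```

```bash
python3 -m creep '0.4 0 -5 0;0.8 0 -10 0;0.8 0 -15.7 0;0.8 0 -15.7 0;0.8 -0.7 -15.7 0;0.9 -1.7 -15.7 0;1 -2.7 -15.7 0;1 -3.7 -15.7 0;1 -4.5 -15.7 0;1 -4.5 -15.7 0'
```

```text
time_s: 8.8
position: [0.5767, 0.1939, 0.0504]
tool_rot: [[-0.147, 0.989, 0.001], [0.989, 0.147, 0.0], [-0.0, 0.001, -1.0]]
force: [-0.4, 0.2, 0.4]
finger_gap: 0.0855
grip_force: 0.0
```

```bash
python3 -m creep '0 -0.5 0 0;0 -1 0 0;0 -1.5 0 0;0.05 -2 0 0;0.05 -2.5 0 0;0.1 -3 0 -0.5;0.1 -3.5 0 -1;0.1 -4 0 -1.5;0.1 -4.5 0 -2;0.1 -5 0 -2.5'; python3 -m creep '0 -0.5 0 -0.5;0 -1 0 -1;0 -1.5 0 -1.5;0 -2 0 -2;0 -2.5 0 -2.5;0 -3 0 -3;0 -3.5 0 -3.5;0 -4 0 -4;0 -4.5 0 -4.5;0 -5 0 -4.9'
```

```text
time_s: 9.8
position: [0.5774, 0.1447, 0.0499]
tool_rot: [[-0.105, 0.995, 0.0], [0.995, 0.105, 0.0], [0.0, 0.0, -1.0]]
force: [1.0, 2.6, -0.5]
finger_gap: 0.0853
grip_force: 0.0
time_s: 10.8
position: [0.5774, 0.0947, 0.0499]
tool_rot: [[-0.019, 1.0, -0.0], [1.0, 0.019, 0.0], [0.0, -0.0, -1.0]]
force: [1.1, 3.3, -0.4]
finger_gap: 0.0853
grip_force: 0.0
```

```bash
python3 -m creep '0 -0.6 0 0;0 -1.2 0 0;0 -1.8 0 0;0 -2.4 0 0;0 -3 0 0;0 -3.6 0 0;0 -4.2 0 0;0 -4.8 0 0;0 -5.4 0 0;0 -6 0 0'; python3 -m creep '0 -0.5 0 0;0 -1 0 0;0 -1.5 0 0;0 -2 0 0;0 -2.5 0 0;0 -3 0 0;0 -3.5 0 0;0 -4 0 0;0 -4.5 0 0;0 -5 0 0'
python3 - <<'E'
from h import *
a=cam('scene','s4.png')['pixels'][150:300,170:330];b=cam('side','d4.png')['pixels'][180:330,160:320]
cv2.imwrite('pics/a4.png',cv2.resize(np.hstack([a,b]),(800,375),interpolation=cv2.INTER_CUBIC))
E
```

```text
time_s: 11.8
position: [0.5774, 0.0345, 0.0499]
tool_rot: [[-0.02, 1.0, -0.0], [1.0, 0.02, -0.0], [-0.0, -0.0, -1.0]]
force: [0.4, 3.7, 0.5]
finger_gap: 0.0853
grip_force: 0.0
time_s: 12.8
position: [0.5774, -0.0153, 0.0499]
tool_rot: [[-0.02, 1.0, -0.0], [1.0, 0.02, -0.0], [-0.0, -0.0, -1.0]]
force: [0.7, 3.4, -0.4]
finger_gap: 0.0854
grip_force: 0.0
```

View pics/a4.png

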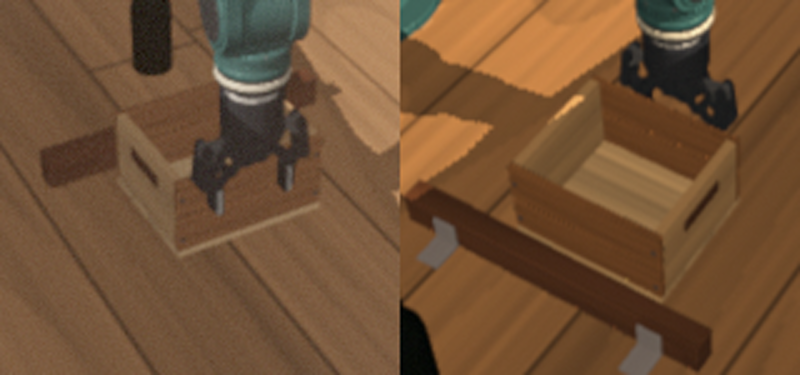

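The crate is nearly parallel to the rail, with roughly 3 cm left (side view, crate front bottom corner ≈(660,297) in the crop). I'll close in slowly and watch the force.

```bash
python3 -m creep '0 -0.4 0 0;0 -0.8 0 0;0 -1.2 0 0;0 -1.5 0 0;0 -1.7 0 0;0 -1.9 0 0;0 -2 0 0;0 -2.1 0 0'; python3 -m creep '0 -0.1 0 0;0 -0.2 0 0;0 -0.3 0 0;0 -0.4 0 0'
```

```text
time_s: 13.7
position: [0.5774, -0.036, 0.0499]
tool_rot: [[-0.02, 1.0, 0.0], [1.0, 0.02, 0.0], [0.0, 0.0, -1.0]]
force: [0.2, 3.6, 1.0]
finger_gap: 0.0856
grip_force: 0.0
time_s: 14.1
position: [0.5774, -0.04, 0.0499]
tool_rot: [[-0.02, 1.0, 0.0], [1.0, 0.02, 0.0], [0.0, 0.0, -1.0]]
force: [0.0, 3.2, 1.3]
finger_gap: 0.0852
grip_force: 0.0
```

```bash
for i in 1; do python3 -m creep '0 -0.1 0 0;0 -0.2 0 0;0 -0.3 0 0'; done | grep -E 'pos|force:'; python3 -m creep '0 -0.1 0 0;0 -0.2 0 0' | grep -E 'pos|force:'
```

```text
position: [0.5776, -0.0417, 0.05]
force: [2.0, 21.4, 5.1]
grip_force: 0.0
position: [0.5776, -0.0418, 0.0502]
force: [1.9, 39.6, 12.5]
grip_force: 0.0
```

Firm contact with the rail; back off straight away, retreat upward, and check.

```bash
python3 -m creep '0 0.2 0 0;0 0.4 0 0;0 0.8 0 0;0 1.5 0 0;0 3 0 0;0 6 0 0;0 9 0 0;0 9 4 0;0 9 9 0;0 9 13 0' | grep -E 'pos|force:'; python3 -m creep '0 5 5 0;0 10 10 0;0 15 10 0;0 15 10 0;0 15 10 0'| grep -E 'pos|force:'
python3 - <<'E'
from h import *
a=cam('scene','s5.png')['pixels'][150:300,170:330];b=cam('side','d5.png')['pixels'][180:330,160:320]
cv2.imwrite('pics/a5.png',cv2.resize(np.hstack([a,b]),(800,375),interpolation=cv2.INTER_CUBIC))
E
```

```text
position: [0.5772, 0.0463, 0.1823]
force: [0.9, -0.6, -0.1]
grip_force: 0.0
position: [0.5772, 0.1995, 0.2812]
force: [0.4, -0.6, -0.1]
grip_force: 0.0
```

View pics/a5.png

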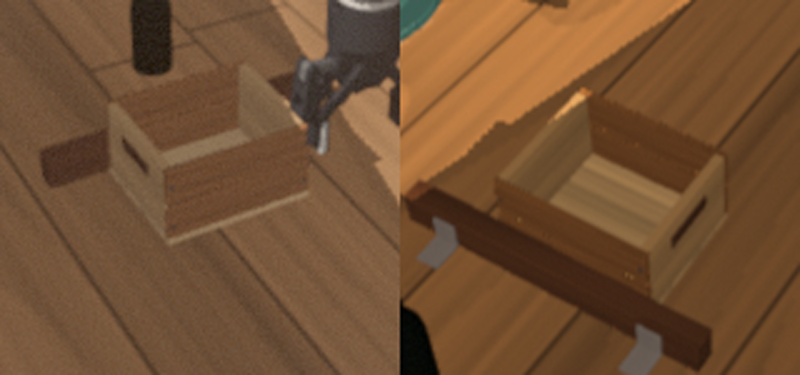

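The crate appears flush; compute its centre, then a gentle single-point push at the middle with closed fingers to let it square itself against the rail.

Run:
```python
from std import *
S=cam('scene');D=cam('side')
f=lambda x,y:(170+x/2.5,150+y/2.5); g=lambda x,y:(160+(x-400)/2.5,180+y/2.5)
run(S,D,[((.1,.085,0),f(168,242)),((-.1,.085,0),f(308,193)),((.1,.085,.11),f(165,180)),((.1,-.085,.11),f(110,105)),((-.1,.085,.11),f(304,128))],
[((-.1,-.085,.11),g(496,182)),((.1,-.085,.11),g(650,254)),((-.1,.085,.11),g(588,91)),((.1,.085,.11),g(726,157))],[.58,-.14,.02])
print(np.array(r.camera('wrist')['hand_eye']))
```

```text
crate [ 0.5755 -0.1381] 1.7135962683786887
[[-0.5, 1.5], [-0.8, 0.8], [-0.3, -2.4], [-3.5, -1.2], [2.0, -1.3], [-0.2, -0.5], [-0.3, 0.7], [-1.6, -2.2], [2.2, -2.9]]
back [ 0.5729 -0.0532  0.    ]
front [ 0.578  -0.2231  0.    ]
fl [ 0.478  -0.2261  0.    ]
fr [ 0.678  -0.2201  0.    ]
[[ 0.0005  0.9537  0.3007  0.0778]
 [ 1.     -0.0006  0.0001  0.0012]
 [ 0.0003  0.3007 -0.9537 -0.1429]
 [ 0.      0.      0.      1.    ]]
```

```bash
python3 -m creep '-0.4 -4 0 0;-0.4 -8 -4 0;-0.4 -12 -8 0;-0.4 -16 -13 0;-0.4 -18 -18 0;-0.4 -20 -23.1 0;-0.4 -20 -23.1 0;-0.4 -20 -23.1 0;-0.4 -20 -23.1 0;-0.4 -20 -23.1 0' 0 20 | grep -E 'pos|force:|gap'; python3 -m creep '0 -0.5 0 0;0 -1 0 0;0 -1.5 0 0;0 -2 0 0;0 -2.5 0 0;0 -3 0 0;0 -3.3 0 0;0 -3.5 0 0;0 -3.7 0 0'| grep -E 'pos|force:|gap'
```

```text
position: [0.5743, -0.0048, 0.0505]
force: [0.3, -0.3, 1.2]
finger_gap: -0.0003
grip_force: 0.0
position: [0.5734, -0.0417, 0.0489]
force: [1.6, 17.1, 4.8]
finger_gap: -0.0002
grip_force: 0.0
```

```bash
python3 -m creep '0 -0.1 0 0;0 -0.2 0 0;0 -0.25 0 0'| grep -E 'pos|force:'
```

```text
position: [0.5734, -0.0416, 0.049]
force: [1.1, 26.7, 5.5]
grip_force: 0.0
```

```bash
python3 -m creep '0 0.2 0 0;0 0.4 0 0;0 0.8 0 0;0 1.5 0 0;0 3 0 0;0 6 0 0;0 9 0 0;0 9 4 0;0 9 9 0;0 9 13 0' | grep -E 'pos|force:'; python3 -m creep '0 5 5 0;0 10 12 0;0 13 14 0;0 13 14 0;0 13 14 0;0 13 14 0'| grep -E 'pos|force:'
python3 - <<'E'
from h import *
a=cam('scene','s6.png')['pixels'][130:370,170:450];b=cam('side','d6.png')['pixels'][180:330,160:335]
cv2.imwrite('pics/a6.png',np.hstack([cv2.resize(a,(400,343)),cv2.resize(b,(400,343),interpolation=cv2.INTER_CUBIC)]))
E
```

```text
position: [0.5732, 0.0469, 0.1813]
force: [1.4, -0.4, 0.1]
grip_force: 0.0
position: [0.5733, 0.1768, 0.3187]
force: [-0.0, -0.3, -0.7]
grip_force: 0.0
```

View pics/a6.png

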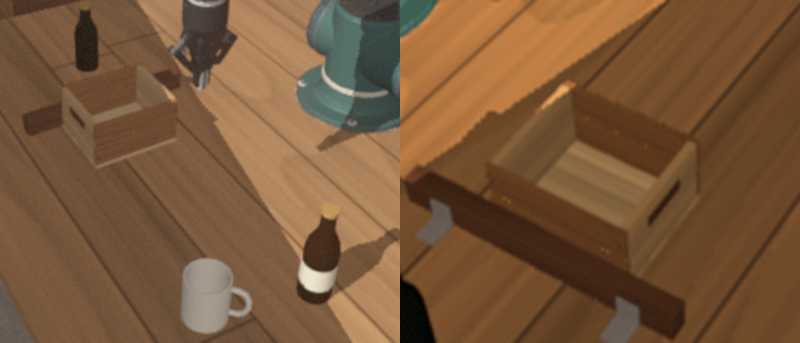

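Everything is in place and the bystanders are untouched. The rail hides the joint from the side camera, so I'll check the flush contact from directly above with the wrist camera.

```bash
python3 -m creep '0 -48.5 0 0;0 -48.5 0 0;0 -48.5 0 0;0 -48.5 0 0;0 -48.5 0 0;0 -48.5 0 0;0 -48.5 0 0;0 -48.5 0 0;0 -48.5 0 0;0 -48.5 0 0'|grep pos; python3 -m creep '0 0 0 0;0 -1.5 0 0;0 -1.5 0 0;0 -1.5 0 0'|grep pos;python3 - <<'E'
from h import *
s=r.read_state();c=cam('wrist','w.png');T=np.eye(4);T[:3,:3]=s['tool_rot'];T[:3,3]=s['position'];c['world_from_camera']=T@np.array(c['hand_eye'])
print(s['position'],c['fov_y'])
for p in[(.475,-.226,.045),(.675,-.224,.045),(.475,-.226,.11),(.675,-.222,.11)]:print(proj(c,p))
cv2.imwrite('pics/w2.png',cv2.resize(c['pixels'],(800,600),interpolation=cv2.INTER_CUBIC))
E
```

```text
position: [0.5719, -0.3131, 0.3174]
position: [0.5733, -0.3241, 0.3188]
[ 0.57332875 -0.32412251  0.31875153] 59.32709888522871
[183.67487337  70.19937347]
[372.24886679  72.32347903]
[166.31127681  66.02341561]
[390.67083535  66.15921832]
```

View pics/w2.png

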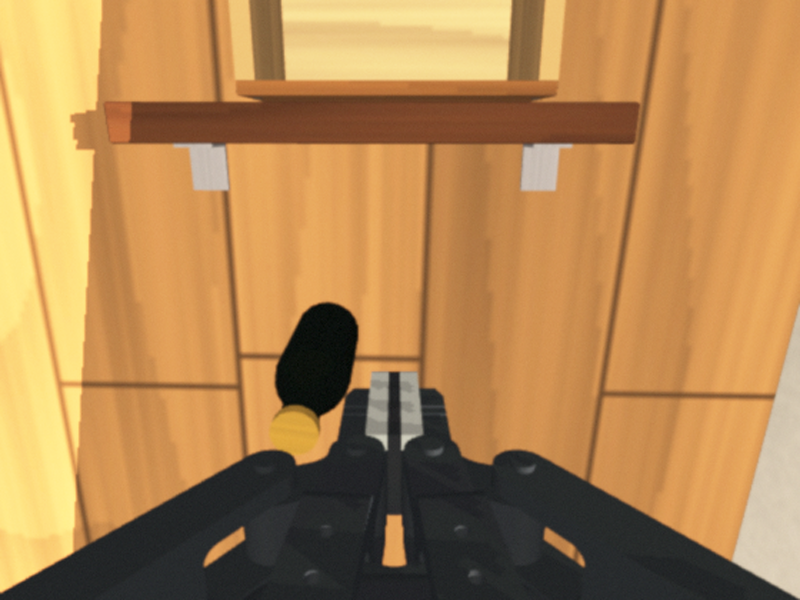

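The wrist view shows the crate's front meeting the rail's near edge (row ≈102, columns 250–545) evenly with no bench visible between them. I'm handing it in.

```bash
python3 -c "
from workcell import r
print(r.finish_job())"
```

```text
the job is handed in; nothing more can be done
None
```

The crate stands on its base with the open side up and its leading long side flush against the rail, the bottles and mug were left alone, and the job is handed in; the sliding itself took about 4 N, but seating it against the rail briefly peaked near 40 N at the fingers.

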